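# Turn the seasoning shakers to face the front of their sloping rack

### The job

Two shakers with dark flip-top heads stand twisted in the sloping seasoning rack. Turn each one about its own axis so that the thumb tab on its head points straight at the black index block in front of its cup, and leave both standing fully down in the rack. Leave the jar in the third cup as it is.

Things in the scene. Friction and masses are not known exactly. Their poses are not given: they have to be found in the camera images.
- shaker_a: loose clear shaker, dark head, 110 mm tall, 0.16 kg, in a cup of the rack. Origin: centre of its underside; z up its axis, y from the axis to the thumb tab. Body 54 mm across at the foot, 62 at the head; head 68 mm across, z = 82 to 99 mm; on it a flap 24 mm wide, to z = 106 mm, ending in the tab that juts over the rim at +y. Starts turned 30 to 80 degrees off.
- shaker_b: loose clear shaker, dark head, 110 mm tall, 0.16 kg, in a cup of the rack. Origin: centre of its underside; z up its axis, y from the axis to the thumb tab. Body 54 mm across at the foot, 62 at the head; head 68 mm across, z = 82 to 99 mm; on it a flap 24 mm wide, to z = 106 mm, ending in the tab that juts over the rim at +y. Starts turned 30 to 80 degrees off.
- spout_a (a point): point at the thumb tab of shaker_a's head (30 mm from its axis, 100 mm above its underside)
- spout_b (a point): point at the thumb tab of shaker_b's head (30 mm from its axis, 100 mm above its underside)
- rack: fixed steel board 96 x 325 mm, sloping 25 degrees down to the robot, with 3 white cups. Origin: middle of its upper face, 50 mm above the table; x up the slope, y along the row to the left, z square out of it (the way the shakers stand). Cups at y = 105, 0, -105 mm: 64 mm inside, 72 outside, 50 high; by each cup, at x = -36 to -64 mm, a black index block 12 wide, 24 high
- cup_left (a point): point at the middle of the floor of the left cup (seen from the robot)
- cup_middle (a point): point at the middle of the floor of the middle cup (seen from the robot)
- cup_right (a point): point at the middle of the floor of the right cup (seen from the robot)
- chilli_jar: jar with a red screw cap, 59 mm across and 86 mm tall, loose, stands in the third cup, to be left there. Origin: centre of its underside, z up its axis

How it is judged:
By the outcome, as a careful person would: the job done as asked, in the order asked, and still so for the second after the job is handed in, with the robot touching nothing.
It also fails if it takes over 38 s, if anything falls off the work surface, if the arm or the gripper's body presses on something with over 40 N, if the wrist force passes 120 N, or if a joint passes its speed limit or range.

### The arm

A 6-joint arm with a two-finger parallel gripper is mounted at the origin on the work surface; the furniture and walls round the work are solid. World frame = base frame: x ahead of the robot, y to its left, z up, the work surface at z = 0. Lengths are in m, angles in degrees, forces in N, time in s.
With the tool pointing down it reaches from about 0.3 to 0.75 m from the base axis. Payload 8.5 kg.
Tool frame: the origin (TCP) lies on the centre line of the jaws, within the pads' length; the fingertips stand 19 mm ahead of it and the grasp point (between the pads) is the TCP; z points along the fingers, x is the direction in which the jaws open and shut, and the axes are right-handed (so a half turn about z gives the same grasp; the last joint's range is limited). The gripper opens to 85 mm and grips with 20 to 120 N. Pads are 22 mm wide; open, the fingers measure 114 mm over their backs; the gripper's body (76 mm by 85 mm) begins 54 mm behind the grasp point. The pads swing forward as they close: fully open they stand 13 mm farther back than shut.
Start: joints at [-88.253, 21.807, 74.336, -0, 83.858, -12.336], TCP at [0.134, -0.533, 0.25] pointing down, gripper open.
Joint ranges: [-178.18, 178.18], [-50.72, 133.34], [12.68, 142.11], [-81.47, 261.47], [9.98, 163.14], [-165.26, 165.26]. Speed limits (degrees/s): [136.94, 136.94, 180, 180, 180, 180].

### API

Orientations are given as a 3x3 rotation matrix whose columns are the frame's x, y, z axes.
In Python, from rig import env, cams, order gives the robot as it stands.
- The arm moves only by the tool step_arm, never from a script. Its argument "steps" is a list of rows, each an object with "xyz": the shift along the tool's x, y, z normalised to -1 to 1, where 1 is 0.04 m, a list of three; "turn": the turn, a rotation vector about the tool's x, y, z normalised to -1 to 1, where 1 is 0.08 rad, a list of three; "gripper": the gripper command: -1 is shut, 1 is fully open, values between are in proportion. A call has 1 to 20 rows; each row shifts and turns the commanded pose from where the row before left it, along the tool's axes as they then stand; what a row does not reach is not made up. A row lasts 1/12 s, in which the tool goes at most 41.7 mm and 7.16 degrees, less where a joint would pass 70% of its speed; a pose out of reach is approached as far as the arm can. A call with a number of a shift or a turn outside -1 to 1 is refused whole. A call with a gripper value outside its range is refused whole. The fingers move at their own pace and stop on an object; "squeeze" is the grip in N (left out, the last holds). Time passes only in rows, so rows that do not move let the fingers close. It gives the time, the measured TCP pose, the force and the opening at its end, in the units of the state.
- env.observe(): the state, without advancing time (a new reading comes with each control period).
- cams.get_image(name): name is "scene" or "top"; returns (picture, depth): 384x512x3 uint8, red, green, blue; 384x512 float32, m along the optical axis (not along the pixel's ray), 0 where there is no reading.
- cams.camera_info(name): a dict with "fx", "fy", "cx", "cy" (pixels), "extrinsics" (4x4, takes a point from camera to world coordinates). Camera axes: x right, y down, z forward; pixel columns grow to the right and rows downward; lengths in m; the calibration is good to about 2 mm. A picture is of the moment at which its call begins. camera_info takes no time and is no camera call.
- order.close_job(): hands the job in, once; it reports no verdict.
The state is a dict: "time_s": time; "q": joint angles; "qvel": joint speeds; "joint_efforts": joint torques, N m; "position": TCP position; "tool_rot": TCP orientation; "ft_force": force on the tool from outside, world axes, zero at the start; "wrist_torque": the same for the moment, N m; "grip_width": finger opening in m.
Only numpy, scipy, OpenCV 4.12 (cv2) and the standard library are available. Lean on these libraries where they do the work, as an engineer would, in place of code of your own. Each camera call takes 0.05 s, during which the arm holds its last target. There are 200 camera calls.

## Working session

There is one attempt and no reset: what is moved stays moved. The work goes in short steps, Python scripts to look and compute and a tool call to move; the robot and the scene stay as the last step left them, time stands still between calls to the robot, and variables do not carry over. Pictures are saved under pics/ and viewed, about 8 in all and at most 12, crops included, and the job is handed in when it is done.

Besides the shell and the picture viewer there is one more tool, called after "Emit:" by a JSON object that holds its "op" and its "data". step_arm: Moves the arm, as the interface text tells. Scaled input: -1 to 1 covers 0.04 m each way for a shift and 0.08 rad each way for a turn. Its arguments: {"type":"object","properties":{"steps":{"type":"array"},"squeeze":{"type":"number"}},"required":["steps"]}

```bash
ls; mkdir -p pics; cat > h.py <<'E'
import numpy as np, cv2
from rig import env, cams, order
def snap(n):
    im,d=cams.get_image(n); np.savez('%s.npz'%n,im=im,d=d); return im,d
def load(n):
    z=np.load('%s.npz'%n); return z['im'],z['d']
def cloud(n,d):
    c=cams.camera_info(n); E=np.array(c['extrinsics'])
    v,u=np.mgrid[:d.shape[0],:d.shape[1]]
    P=np.stack([(u-c['cx'])/c['fx']*d,(v-c['cy'])/c['fy']*d,d],-1)
    return P@E[:3,:3].T+E[:3,3]
def proj(n,X):
    c=cams.camera_info(n); E=np.array(c['extrinsics'])
    p=(np.atleast_2d(X)-E[:3,3])@E[:3,:3]
    return np.stack([p[:,0]/p[:,2]*c['fx']+c['cx'],p[:,1]/p[:,2]*c['fy']+c['cy']],-1)
E
python3 - <<'E'
from h import *
a,_=snap('scene'); b,_=snap('top')
cv2.imwrite('pics/a.png',cv2.resize(a,(800,600))[:,:,::-1])
cv2.imwrite('pics/b.png',cv2.resize(b,(800,600))[:,:,::-1])
s=env.observe(); print(s)
for n in('scene','top'): print(cams.camera_info(n))
E
```

```text
pics
{'time_s': 0.1, 'q': array([-8.82517444e+01,  2.18380273e+01,  7.43790294e+01, -1.75751030e-03,
        8.38570613e+01, -1.23376228e+01]), 'qvel': array([-0.02622139, -0.04894257, -0.1098172 , -0.05620243,  0.01187148,
       -0.05832282]), 'joint_efforts': array([ 5.65095208e-03, -4.49215186e+01, -2.31652951e+01,  4.47311734e-07,
        3.67473986e-03,  2.54088803e-06]), 'position': array([ 0.1338229 , -0.53323205,  0.24977322]), 'tool_rot': array([[ 2.43379119e-01, -9.69931235e-01, -6.99493395e-05],
       [-9.69930405e-01, -2.43379004e-01,  1.29206976e-03],
       [-1.27024302e-03, -2.46616809e-04, -9.99999163e-01]]), 'ft_force': array([ 0.0962606 , -0.35018623,  0.33467299]), 'wrist_torque': array([-0.01530368,  0.022297  , -0.07781131]), 'grip_width': 0.08557253969477077}
{'fx': 457.0129816547421, 'fy': 457.0129816547421, 'cx': 260.7108438900743, 'cy': 193.64126970787052, 'extrinsics': array([[-0.54126397, -0.43403874,  0.7201692 , -0.09381285],
       [-0.84079614,  0.28931197, -0.45755922,  0.36789695],
       [-0.00975514, -0.85317581, -0.52153224,  0.57845809],
       [ 0.        ,  0.        ,  0.        ,  1.        ]])}
{'fx': 370.7343839159832, 'fy': 370.7343839159832, 'cx': 250.47883302430233, 'cy': 190.26221733144567, 'extrinsics': array([[ 0.15385393, -0.96744874,  0.20092761,  0.339753  ],
       [-0.98809244, -0.15095064,  0.02978636, -0.01430807],
       [ 0.00151337, -0.2031178 , -0.97915314,  0.94508794],
       [ 0.        ,  0.        ,  0.        ,  1.        ]])}
```

View pics/a.png

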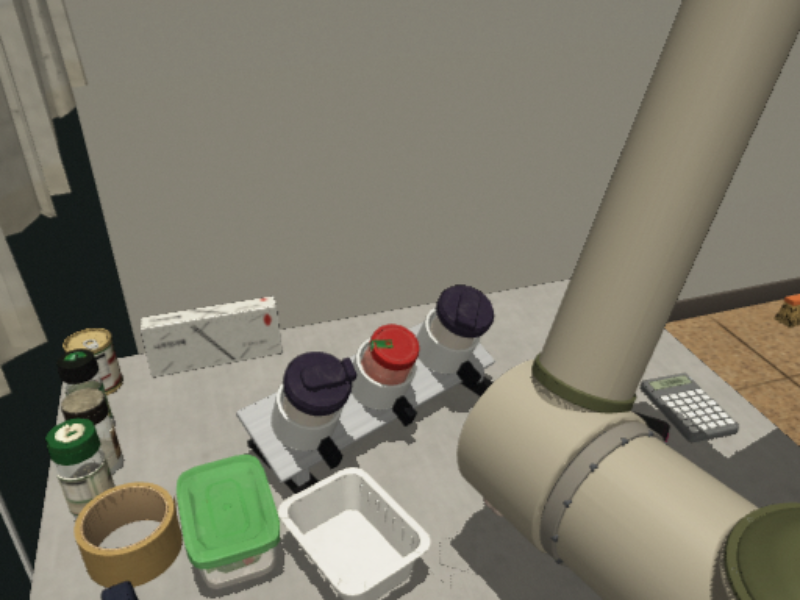

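View pics/b.png

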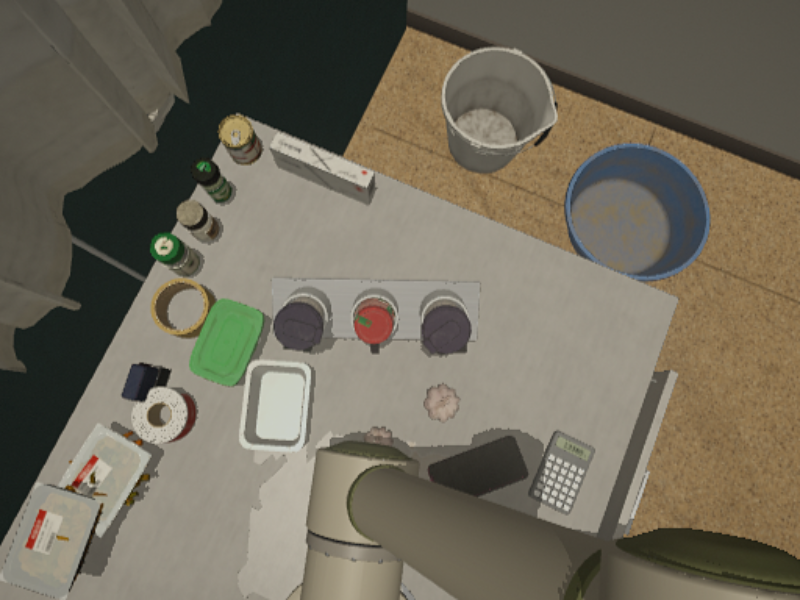

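```bash
python3 - <<'E'
from h import *
a,da=load('scene'); b,db=load('top')
Pa=cloud('scene',da);Pb=cloud('top',db)
c1=cv2.resize(a[165:325,140:330],None,fx=4,fy=4,interpolation=cv2.INTER_CUBIC)[:600]
c2=cv2.resize(b[170:235,165:315],None,fx=5,fy=5,interpolation=cv2.INTER_CUBIC)
cv2.imwrite('pics/c.png',c1[:,:,::-1]);cv2.imwrite('pics/d.png',c2[:,:,::-1])
# board corners in top (800 px)
for u,v in [(274,282),(478,285),(477,338),(275,334),(375,282)]:
    u,v=int(u/1.5625),int(v/1.5625); print('corner',u,v,np.round(np.median(Pb[v-1:v+2,u-1:u+2].reshape(-1,3),0),4))
# dark heads
for P,im,n in((Pa,a,'scene'),(Pb,b,'top')):
    m=(im.max(-1)<75)&(P[...,2]>.1)&(P[...,2]<.2)&(P[...,0]>.35)&(P[...,0]<.7)&(abs(P[...,1])<.3)
    k,l,st,ce=cv2.connectedComponentsWithStats(m.astype(np.uint8))
    for i in range(1,k):
        if st[i,4]>60:
            Q=P[l==i]; print(n,st[i],ce[i],Q.mean(0).round(3),Q.min(0).round(3),Q.max(0).round(3))
E
```

```text
corner 175 180 [0.5168 0.1978 0.0677]
corner 305 182 [ 0.5606 -0.1156  0.0682]
corner 305 216 [ 0.4862 -0.1346 -0.0009]
corner 176 213 [0.4324 0.1652 0.1321]
corner 240 180 [0.5405 0.0413 0.0687]
scene [279 182  37  35 963] [297.08826584 198.74143302] [ 0.465 -0.065  0.137] [ 0.436 -0.104  0.103] [ 0.501 -0.036  0.154]
scene [ 181  226   47   40 1452] [203.5792011 244.9207989] [0.436 0.138 0.137] [0.411 0.1   0.103] [0.47  0.171 0.153]
top [175 194  32  30 486] [190.19135802 206.6399177 ] [0.448 0.135 0.142] [0.414 0.098 0.11 ] [0.478 0.169 0.153]
top [270 196  31  31 153] [281.66666667 207.81699346] [ 0.476 -0.064  0.141] [ 0.44  -0.106  0.117] [ 0.504 -0.038  0.152]
```

View pics/c.png

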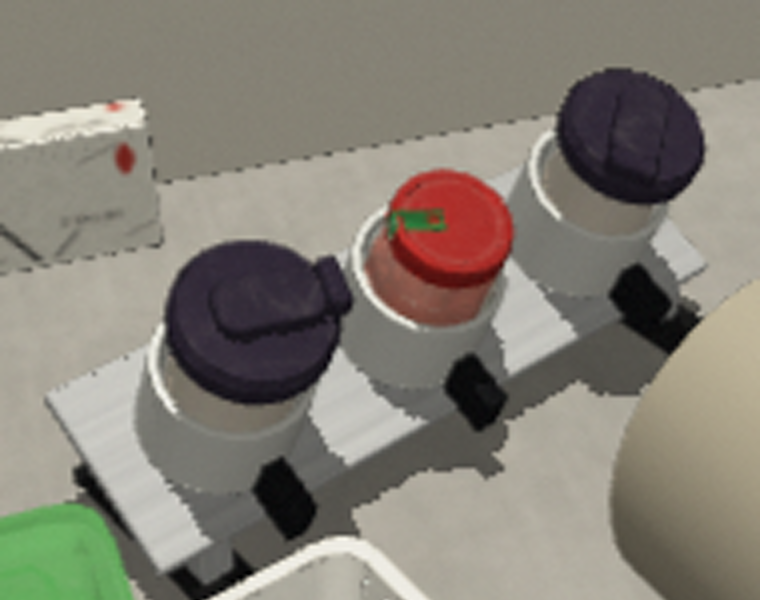

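View pics/d.png

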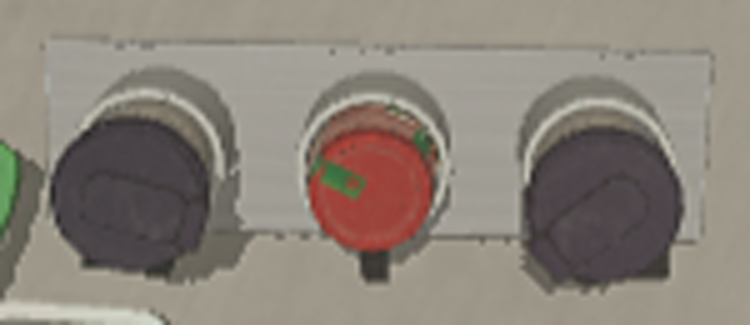

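```bash
cat >> h.py <<'E'
def rackR(yaw=7.95,t=25):
    from scipy.spatial.transform import Rotation as R
    return R.from_euler('ZY',[yaw,-t],degrees=True).as_matrix()
E
python3 - <<'E'
from h import *
from scipy.optimize import least_squares
R=rackR(); print(R.round(3))
o=np.array([.497,.035,.05])
for n in('scene','top'):
    im,d=load(n); P=cloud(n,d); L=(P-o)@R
    m=(d>0)&(abs(L[...,0])<.055)&(abs(L[...,1])<.17)&(abs(L[...,2])<.008)
    Q=L[m]; A=np.c_[Q[:,:2],np.ones(len(Q))]; c=np.linalg.lstsq(A,Q[:,2],rcond=None)[0]
    print(n,'plane',c.round(4),m.sum(),'x',np.percentile(Q[:,0],[.5,99.5]).round(4),'y',np.percentile(Q[:,1],[.5,99.5]).round(4))
    back=[Q[(abs(Q[:,1]-y)<.01),0].max() for y in np.arange(-.15,.151,.05)]; print('back edge',np.round(back,4))
    for y0 in(.105,-.105):
        m=(d>0)&(np.hypot(L[...,0],L[...,1]-y0)<.06)&(L[...,2]>.085)&(L[...,2]<.125)
        Q=L[m]; dark=im[m].max(-1)<95; Q=Q[dark]
        h=np.histogram(Q[:,2],np.arange(.085,.125,.002)); print(y0,len(Q),h[0])
        # hull of top disc
        T=Q[Q[:,2]>.097][:,:2].astype(np.float32)*1000
        print(' circ',cv2.minEnclosingCircle(T), 'mean',T.mean(0))
        # plot height map
E
```

```text
[[ 0.898 -0.138 -0.419]
 [ 0.125  0.99  -0.058]
 [ 0.423  0.     0.906]]
scene plane [ 0.0065 -0.002  -0.0009] 2939 x [-0.0503  0.0507] y [-0.1588  0.1632]
back edge [-0.0126  0.051  -0.0046  0.0512  0.0057 -0.0289  0.0514]
0.105 1446 [ 27  27  32  49  82 295 404  75  48 230 119  47  11   0   0   0   0   0
   0]
 circ ((-1.0119690895080566, 105.25697326660156), 34.85094451904297) mean [4.9827296e-02 1.0555999e+02]
-0.105 941 [ 23  34  30  45  65 146 255  47  21 150  84  34   7   0   0   0   0   0
   0]
 circ ((-2.055957555770874, -100.33004760742188), 35.282691955566406) mean [ -1.3477585 -97.4959   ]
top plane [ 0.0002 -0.0003 -0.0016] 2425 x [-0.0444  0.0511] y [-0.1611  0.1612]
back edge [0.0504 0.0506 0.0507 0.0507 0.0513 0.0512 0.0509]
0.105 767 [  6   9   7  21  87 174 173  42  49 118  49  23   9   0   0   0   0   0
   0]
 circ ((0.8959400057792664, 103.6991195678711), 34.20812225341797) mean [  2.6975114 102.595764 ]
-0.105 787 [  5   3   9  31  58 187 188  48  45 126  56  28   3   0   0   0   0   0
   0]
 circ ((-2.3438596725463867, -102.12065124511719), 34.97470474243164) mean [  -0.3610713 -100.24395  ]
```

```bash
cat > tab.py <<'E'
from h import *
def tab(n,y0,pr=1):
    R=rackR(); o=np.array([.497,.035,.0487])
    im,d=load(n); L=(cloud(n,d)-o)@R
    m=(d>0)&(np.hypot(L[...,0],L[...,1]-y0)<.06)&(im.max(-1)<95)&(L[...,2]>.09)&(L[...,2]<.115)
    Q=L[m]; T=Q[Q[:,2]>.096]; c=np.array(cv2.minEnclosingCircle((Q[Q[:,2]<.1015][:,:2]*1e3).astype(np.float32))[0])/1e3
    F=Q[(Q[:,2]>.1025)][:,:2]
    r=cv2.minAreaRect((F*1e3).astype(np.float32)); f=F.mean(0)-c
    u=np.linalg.svd(F-F.mean(0),full_matrices=False)[2][0]; u=u*np.sign(u@f)
    if pr: print(n,y0,'c',(c*1e3).round(1),'flap mean',(f*1e3).round(1),'rect',np.round(r[1],1),'PCA sd dir deg from -x (ccw+):',np.degrees(np.arctan2(-u[1],-u[0])).round(1),'mean dir',np.degrees(np.arctan2(-f[1],-f[0])).round(1),'ends',((F@u).min()*1e3-c@u*1e3).round(1),((F@u).max()*1e3-c@u*1e3).round(1))
if __name__=='__main__':
    for n in('scene','top'):
        for y in(.105,-.105): tab(n,y)
E
python3 tab.py
```

```text
scene 0.105 c [ -0.6 106.6] flap mean [-1.9 -7.2] rect [54.1 25.1] PCA sd dir deg from -x (ccw+): 74.2 mean dir 75.5 ends -20.0 34.2
scene -0.105 c [  -0.9 -101.4] flap mean [-6.3  7.4] rect [24.3 58.7] PCA sd dir deg from -x (ccw+): -50.8 mean dir -49.7 ends -22.3 36.4
top 0.105 c [  1.5 106. ] flap mean [-3.  -8.3] rect [54.4 24.2] PCA sd dir deg from -x (ccw+): 76.3 mean dir 69.9 ends -19.2 35.2
top -0.105 c [  -0.5 -102.5] flap mean [-5.6  6.1] rect [36.3 54.7] PCA sd dir deg from -x (ccw+): -50.4 mean dir -47.6 ends -19.3 35.5
```

```bash
cat > plan.py <<'E'
import sys
from h import *
from scipy.spatial.transform import Rotation as Ro
def plan(x,y,z,ang):  # rack mm, jaw angle deg from rack x
    R=rackR(); o=np.array([.497,.035,.0487])
    a=np.radians(ang); X=R@[np.cos(a),np.sin(a),0]; Z=-R[:,2]
    T=np.c_[X,np.cross(Z,X),Z]; p=o+R@(np.array([x,y,z])/1e3)
    s=env.observe(); C=s['tool_rot']
    print('t',s['time_s'],'target',p.round(4),'dp world',(p-s['position']).round(4),'F',s['ft_force'].round(1),'w',s['grip_width'].round(4),'q',s['q'].round(0))
    print('turn units',(Ro.from_matrix(C.T@T).as_rotvec()/.08).round(2),'then shift units',(T.T@(p-s['position'])/.04).round(2))
    print('shift units in present tool',(C.T@(p-s['position'])/.04).round(2))
if __name__=='__main__': plan(*map(float,sys.argv[1:]))
E
python3 plan.py -0.7 -102 170 -140.5
```

```text
Traceback (most recent call last):
  File "plan.py", line 12, in <module>
    if __name__=='__main__': plan(*map(float,sys.argv[1:]))
                             ~~~~^^^^^^^^^^^^^^^^^^^^^^^^^^
  File "plan.py", line 9, in plan
    print('t',s['time_s'],'target',p.round(4),'dp world',(p-s['position']).round(4),'F',s['ft_force'].round(1),'w',s['grip_width'].round(4),'q',s['q'].round(0))
                                                                                                                   ^^^^^^^^^^^^^^^^^^^^^
AttributeError: 'float' object has no attribute 'round'
```

```bash
sed -i "s/s\['grip_width'\].round(4)/round(s['grip_width'],4)/" plan.py
python3 plan.py -0.7 -102 170 -140.5
```

```text
t 0.1 target [ 0.4393 -0.076   0.2025] dp world [ 0.3055  0.4572 -0.0473] F [ 0.1 -0.4  0.3] w 0.0856 q [-88.  22.  74.  -0.  84. -12.]
turn units [ 5.26 -2.13 12.15] then shift units [-12.54   2.97   4.94]
shift units in present tool [ -9.23 -10.19   1.2 ]
```

Emit:
{"op": "step_arm", "data": {"steps": [{"xyz":[0,0,0],"turn":[0.376,-0.152,0.868],"gripper":1},{"xyz":[0,0,0],"turn":[0.376,-0.152,0.868],"gripper":1},{"xyz":[0,0,0],"turn":[0.376,-0.152,0.868],"gripper":1},{"xyz":[0,0,0],"turn":[0.376,-0.152,0.868],"gripper":1},{"xyz":[0,0,0],"turn":[0.376,-0.152,0.868],"gripper":1},{"xyz":[0,0,0],"turn":[0.376,-0.152,0.868],"gripper":1},{"xyz":[0,0,0],"turn":[0.376,-0.152,0.868],"gripper":1},{"xyz":[0,0,0],"turn":[0.376,-0.152,0.868],"gripper":1},{"xyz":[0,0,0],"turn":[0.376,-0.152,0.868],"gripper":1},{"xyz":[0,0,0],"turn":[0.376,-0.152,0.868],"gripper":1},{"xyz":[0,0,0],"turn":[0.376,-0.152,0.868],"gripper":1},{"xyz":[0,0,0],"turn":[0.376,-0.152,0.868],"gripper":1},{"xyz":[0,0,0],"turn":[0.376,-0.152,0.868],"gripper":1},{"xyz":[0,0,0],"turn":[0.376,-0.152,0.868],"gripper":1},{"xyz":[0,0,0],"turn":[0,0,0],"gripper":1}]}}

```text
time_s: 1.35
position: [0.1333, -0.5332, 0.2497]
tool_rot: [[-0.607, -0.675, 0.42], [-0.724, 0.687, 0.058], [-0.328, -0.269, -0.906]]
ft_force: [-0.2, -0.2, 0.5]
grip_width: 0.0854
```

```bash
python3 plan.py -0.7 -102 170 -140.5
```

```text
t 1.35 target [ 0.4393 -0.076   0.2025] dp world [ 0.306   0.4572 -0.0472] F [-0.2 -0.2  0.5] w 0.0854 q [-99.  23.  77.  24.  88.  31.]
turn units [-0.02  0.01 -0.05] then shift units [-12.55   2.96   4.94]
shift units in present tool [-12.53   3.01   4.94]
```

Emit:
{"op": "step_arm", "data": {"steps": [{"xyz":[-0.4,0.1,0.1],"turn":[0,0,0],"gripper":1},{"xyz":[-0.7,0.17,0.2],"turn":[0,0,0],"gripper":1},{"xyz":[-0.7,0.17,0.2],"turn":[0,0,0],"gripper":1},{"xyz":[-0.7,0.17,0.2],"turn":[0,0,0],"gripper":1},{"xyz":[-0.7,0.17,0.2],"turn":[0,0,0],"gripper":1},{"xyz":[-0.7,0.17,0.2],"turn":[0,0,0],"gripper":1},{"xyz":[-0.7,0.17,0.2],"turn":[0,0,0],"gripper":1},{"xyz":[-0.7,0.17,0.2],"turn":[0,0,0],"gripper":1},{"xyz":[-0.7,0.17,0.2],"turn":[0,0,0],"gripper":1},{"xyz":[-0.7,0.17,0.2],"turn":[0,0,0],"gripper":1},{"xyz":[-0.7,0.17,0.2],"turn":[0,0,0],"gripper":1},{"xyz":[-0.7,0.17,0.2],"turn":[0,0,0],"gripper":1},{"xyz":[-0.7,0.17,0.2],"turn":[0,0,0],"gripper":1},{"xyz":[-0.7,0.17,0.2],"turn":[0,0,0],"gripper":1},{"xyz":[-0.7,0.17,0.2],"turn":[0,0,0],"gripper":1},{"xyz":[-0.7,0.17,0.2],"turn":[0,0,0],"gripper":1},{"xyz":[-0.7,0.17,0.2],"turn":[0,0,0],"gripper":1},{"xyz":[-0.7,0.17,0.2],"turn":[0,0,0],"gripper":1},{"xyz":[-0.2,0,0],"turn":[0,0,0],"gripper":1},{"xyz":[0,0,0],"turn":[0,0,0],"gripper":1}]}}

```text
time_s: 3.02
position: [0.4144, -0.0782, 0.2541]
tool_rot: [[-0.6, -0.682, 0.418], [-0.731, 0.68, 0.058], [-0.324, -0.271, -0.906]]
ft_force: [0.3, -0.6, 0.0]
grip_width: 0.0854
```

```bash
python3 plan.py -0.7 -102 170 -140.5; python3 plan.py -0.7 -102 90 -140.5
```

```text
t 3.0167 target [ 0.4393 -0.076   0.2025] dp world [ 0.0249  0.0022 -0.0517] F [ 0.3 -0.6  0. ] w 0.0854 q [-37.  -0. 106.  21.  57.  86.]
turn units [ 0.   -0.    0.08] then shift units [ 0.   -0.04  1.43]
shift units in present tool [ 0.   -0.04  1.43]
t 3.0167 target [ 0.4728 -0.0714  0.13  ] dp world [ 0.0584  0.0069 -0.1242] F [ 0.3 -0.6  0. ] w 0.0854 q [-37.  -0. 106.  21.  57.  86.]
turn units [ 0.   -0.    0.08] then shift units [ 0.   -0.04  3.43]
shift units in present tool [ 0.   -0.04  3.43]
```

Emit:
{"op": "step_arm", "data": {"steps": [{"xyz":[0,-0.04,0.5],"turn":[0,0,0.08],"gripper":1},{"xyz":[0,0,0.5],"turn":[0,0,0],"gripper":1},{"xyz":[0,0,0.5],"turn":[0,0,0],"gripper":1},{"xyz":[0,0,0.4],"turn":[0,0,0],"gripper":1},{"xyz":[0,0,0.4],"turn":[0,0,0],"gripper":1},{"xyz":[0,0,0.4],"turn":[0,0,0],"gripper":1},{"xyz":[0,0,0.3],"turn":[0,0,0],"gripper":1},{"xyz":[0,0,0.25],"turn":[0,0,0],"gripper":1},{"xyz":[0,0,0.2],"turn":[0,0,0],"gripper":1},{"xyz":[0,0,0],"turn":[0,0,0],"gripper":1}]}}

```text
time_s: 3.85
position: [0.4725, -0.0738, 0.1279]
tool_rot: [[-0.609, -0.674, 0.417], [-0.723, 0.689, 0.058], [-0.326, -0.266, -0.907]]
ft_force: [-0.2, 0.7, -0.2]
grip_width: 0.0852
```

```bash
python3 plan.py -0.7 -102 90 -140.5; python3 - <<'E'
from h import *
a,_=snap('scene');b,_=snap('top')
c1=cv2.resize(a[150:300,170:370],None,fx=3,fy=3,interpolation=cv2.INTER_CUBIC)
c2=cv2.resize(b[150:260,200:350],(600,440),interpolation=cv2.INTER_CUBIC)[:150]
cv2.imwrite('pics/e.png',np.vstack([c1,c2])[:,:,::-1])
E
```

```text
t 3.85 target [ 0.4728 -0.0714  0.13  ] dp world [0.0003 0.0025 0.002 ] F [-0.2  0.7 -0.2] w 0.0852 q [-31.  17. 112.  28.  35.  81.]
turn units [ 0.01 -0.02 -0.07] then shift units [-0.07  0.02 -0.04]
shift units in present tool [-0.07  0.02 -0.04]
```

View pics/e.png

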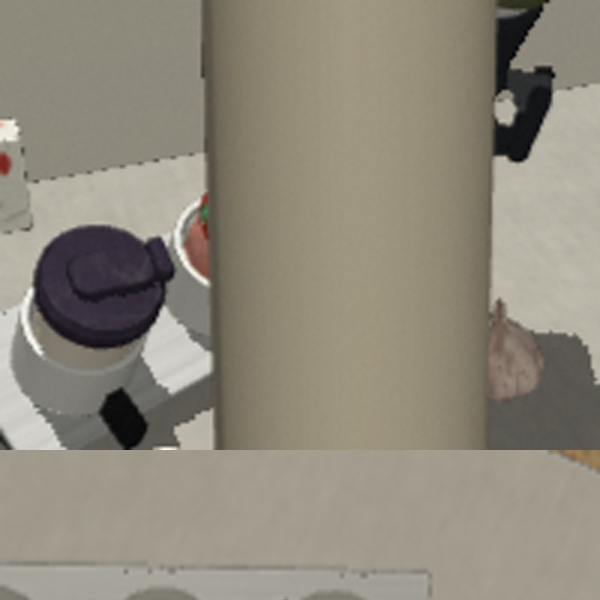

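```bash
python3 - <<'E'
from h import *
s=env.observe(); p=s['position'];T=s['tool_rot']
for n in('scene','top'):
    im,d=load(n); P=cloud(n,d); print(n,proj(n,p),proj(n,p+T@[.05,0,.0]),proj(n,p-T@[.05,0,0]))
    if n=='scene': print(P[197:204:3,338:348:2].round(3))
b,_=load('top'); cv2.imwrite('pics/f.png',cv2.resize(b[150:250,180:330],(750,500),interpolation=cv2.INTER_CUBIC)[:,:,::-1])
E
```

```text
scene [[298.16353532 198.9028255 ]] [[323.38902838 207.88616164]] [[272.75100475 189.85288131]]
[[[ 0.411 -0.115  0.151]
  [ 0.406 -0.114  0.154]
  [ 0.402 -0.115  0.155]
  [ 0.398 -0.116  0.157]
  [ 0.396 -0.119  0.157]]

 [[ 0.413 -0.117  0.143]
  [ 0.406 -0.115  0.147]
  [ 0.404 -0.118  0.148]
  [ 0.4   -0.119  0.149]
  [ 0.398 -0.121  0.149]]

 [[ 0.573 -0.271 -0.003]
  [ 0.409 -0.119  0.138]
  [ 0.406 -0.121  0.139]
  [ 0.402 -0.121  0.141]
  [ 0.562 -0.286 -0.003]]]
top [[285.55487209 211.0732044 ]] [[298.98711459 227.87813072]] [[271.83286302 193.90575441]]
```

View pics/f.png

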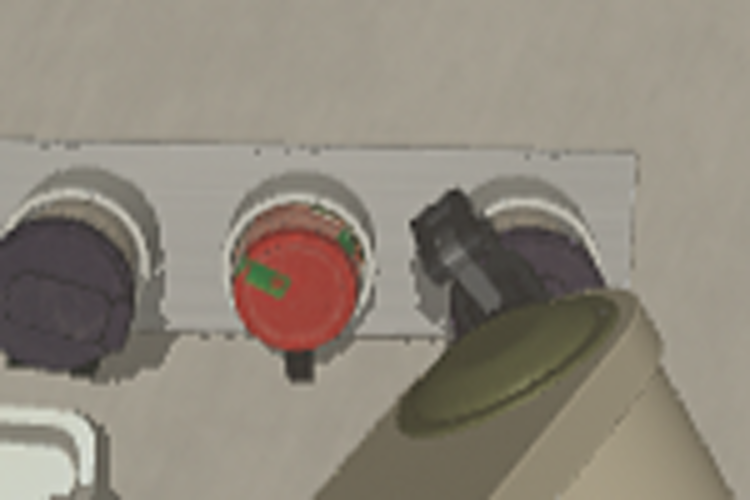

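Emit:
{"op": "step_arm", "data": {"squeeze": 30, "steps": [{"xyz":[-0.06,0,0],"turn":[0,0,0],"gripper":1},{"xyz":[0,0,0],"turn":[0,0,0],"gripper":-1},{"xyz":[0,0,0],"turn":[0,0,0],"gripper":-1},{"xyz":[0,0,0],"turn":[0,0,0],"gripper":-1},{"xyz":[0,0,0],"turn":[0,0,0],"gripper":-1},{"xyz":[0,0,0],"turn":[0,0,0],"gripper":-1},{"xyz":[0,0,0],"turn":[0,0,0],"gripper":-1}]}}

```text
time_s: 4.53
position: [0.4745, -0.072, 0.131]
tool_rot: [[-0.608, -0.673, 0.421], [-0.723, 0.689, 0.056], [-0.327, -0.27, -0.905]]
ft_force: [-1.8, -0.5, 6.9]
grip_width: 0.0664
```

```bash
python3 plan.py -0.7 -102 90 -140.5
```

```text
t 4.5333 target [ 0.4728 -0.0714  0.13  ] dp world [-0.0017  0.0007 -0.001 ] F [-1.8 -0.5  6.9] w 0.0664 q [-31.  17. 112.  27.  35.  82.]
turn units [-0.05 -0.01 -0.07] then shift units [0.02 0.05 0.01]
shift units in present tool [0.02 0.05 0.01]
```

Emit:
{"op": "step_arm", "data": {"steps": [{"xyz":[0,0,0],"turn":[0,0,-0.5],"gripper":-1},{"xyz":[0,0,0],"turn":[0,0,-0.8],"gripper":-1},{"xyz":[0,0,0],"turn":[0,0,-0.8],"gripper":-1},{"xyz":[0,0,0],"turn":[0,0,-0.8],"gripper":-1},{"xyz":[0,0,0],"turn":[0,0,-0.8],"gripper":-1},{"xyz":[0,0,0],"turn":[0,0,-0.8],"gripper":-1},{"xyz":[0,0,0],"turn":[0,0,-0.8],"gripper":-1},{"xyz":[0,0,0],"turn":[0,0,-0.8],"gripper":-1},{"xyz":[0,0,0],"turn":[0,0,-0.8],"gripper":-1},{"xyz":[0,0,0],"turn":[0,0,-0.8],"gripper":-1},{"xyz":[0,0,0],"turn":[0,0,-0.8],"gripper":-1},{"xyz":[0,0,0],"turn":[0,0,-0.8],"gripper":-1},{"xyz":[0,0,0],"turn":[0,0,-0.8],"gripper":-1},{"xyz":[0,0,0],"turn":[0,0,-0.8],"gripper":-1},{"xyz":[0,0,0],"turn":[0,0,-0.15],"gripper":-1},{"xyz":[0,0,0],"turn":[0,0,0],"gripper":-1},{"xyz":[0,0,0],"turn":[0,0,0],"gripper":-1}]}}

```text
time_s: 5.95
position: [0.4744, -0.0724, 0.1309]
tool_rot: [[0.134, -0.897, 0.421], [-0.991, -0.123, 0.055], [0.002, -0.424, -0.906]]
ft_force: [-5.0, -3.9, 5.4]
grip_width: 0.0663
```

```bash
python3 plan.py -0.7 -102 90 -90
```

```text
t 5.95 target [ 0.4728 -0.0714  0.13  ] dp world [-0.0016  0.001  -0.0009] F [-5.  -3.9  5.4] w 0.0663 q [-31.  17. 112.  27.  35.  31.]
turn units [-0.02 -0.05 -0.03] then shift units [-0.03  0.04  0.01]
shift units in present tool [-0.03  0.04  0.01]
```

Emit:
{"op": "step_arm", "data": {"steps": [{"xyz":[0,0,0],"turn":[0,0,0],"gripper":0.9},{"xyz":[0,0,0],"turn":[0,0,0],"gripper":1},{"xyz":[0,0,0],"turn":[0,0,0],"gripper":1},{"xyz":[0,0,0],"turn":[0,0,0],"gripper":1},{"xyz":[0,0,0],"turn":[0,0,0],"gripper":1},{"xyz":[0,0,-0.2],"turn":[0,0,0],"gripper":1},{"xyz":[0,0,-0.4],"turn":[0,0,0],"gripper":1},{"xyz":[0,0,-0.5],"turn":[0,0,0],"gripper":1},{"xyz":[0,0,-0.5],"turn":[0,0,0],"gripper":1},{"xyz":[0,0,-0.5],"turn":[0,0,0],"gripper":1},{"xyz":[0,0,-0.4],"turn":[0,0,0],"gripper":1},{"xyz":[0,0,-0.3],"turn":[0,0,0],"gripper":1},{"xyz":[0,0,0],"turn":[0,0,0],"gripper":1}]}}

```text
time_s: 7.03
position: [0.427, -0.0783, 0.2338]
tool_rot: [[0.134, -0.897, 0.422], [-0.991, -0.123, 0.055], [0.003, -0.425, -0.905]]
ft_force: [0.4, -0.5, 0.2]
grip_width: 0.0858
```

```bash
python3 plan.py 0.4 106 175 -15
```

```text
t 7.0333 target [0.4095 0.1298 0.2075] dp world [-0.0176  0.2081 -0.0263] F [ 0.4 -0.5  0.2] w 0.0858 q [-36.   3. 108.  21.  53.  36.]
turn units [ 1.00e-02 -7.00e-02 -1.64e+01] then shift units [-1.37 -5.03  0.72]
shift units in present tool [-5.22  0.04  0.69]
```

Emit:
{"op": "step_arm", "data": {"steps": [{"xyz":[-0.3,0,0],"turn":[0,0,0],"gripper":1},{"xyz":[-0.6,0,0],"turn":[0,0,0],"gripper":1},{"xyz":[-0.6,0,0],"turn":[0,0,0],"gripper":1},{"xyz":[-0.6,0,0],"turn":[0,0,0],"gripper":1},{"xyz":[-0.6,0,0],"turn":[0,0,0],"gripper":1},{"xyz":[-0.6,0,0],"turn":[0,0,0],"gripper":1},{"xyz":[-0.6,0,0],"turn":[0,0,0],"gripper":1},{"xyz":[-0.6,0,0],"turn":[0,0,0],"gripper":1},{"xyz":[-0.5,0,0],"turn":[0,0,0],"gripper":1},{"xyz":[-0.22,0,0],"turn":[0,0,0],"gripper":1},{"xyz":[0,0,0],"turn":[0,0,-0.9],"gripper":1},{"xyz":[0,0,0],"turn":[0,0,-0.9],"gripper":1},{"xyz":[0,0,0],"turn":[0,0,-0.9],"gripper":1},{"xyz":[0,0,0],"turn":[0,0,-0.9],"gripper":1},{"xyz":[0,0,0],"turn":[0,0,-0.9],"gripper":1},{"xyz":[0,0,0],"turn":[0,0,-0.9],"gripper":1},{"xyz":[0,0,0],"turn":[0,0,-0.9],"gripper":1},{"xyz":[0,0,0],"turn":[0,0,-0.9],"gripper":1},{"xyz":[0,0,0],"turn":[0,0,-0.9],"gripper":1},{"xyz":[0,0,0],"turn":[0,0,-0.9],"gripper":1}]}}

```text
time_s: 8.7
position: [0.3989, 0.129, 0.2309]
tool_rot: [[0.696, -0.584, 0.418], [-0.662, -0.747, 0.057], [0.279, -0.316, -0.907]]
ft_force: [-0.9, -0.8, -0.5]
grip_width: 0.0858
```

Emit:
{"op": "step_arm", "data": {"steps": [{"xyz":[0,0,0],"turn":[0,0,-0.9],"gripper":1},{"xyz":[0,0,0],"turn":[0,0,-0.9],"gripper":1},{"xyz":[0,0,0],"turn":[0,0,-0.9],"gripper":1},{"xyz":[0,0,0],"turn":[0,0,-0.9],"gripper":1},{"xyz":[0,0,0],"turn":[0,0,-0.9],"gripper":1},{"xyz":[0,0,0],"turn":[0,0,-0.9],"gripper":1},{"xyz":[0,0,0],"turn":[0,0,-0.9],"gripper":1},{"xyz":[0,0,0],"turn":[0,0,-0.9],"gripper":1},{"xyz":[0,0,0],"turn":[0,0,-0.2],"gripper":1},{"xyz":[0,0,0],"turn":[0,0,0],"gripper":1}]}}

```text
time_s: 9.53
position: [0.399, 0.129, 0.2311]
tool_rot: [[0.903, -0.1, 0.418], [-0.137, -0.989, 0.057], [0.408, -0.109, -0.907]]
ft_force: [0.4, -0.4, 0.2]
grip_width: 0.0855
```

```bash
python3 plan.py 0.4 106 89 -15; python3 - <<'E'
from h import *
from tab import tab
for n in('scene','top'):
    snap(n)
    try: tab(n,-.105)
    except Exception as e: print(n,e)
b,_=load('top');a,_=load('scene')
cv2.imwrite('pics/g.png',np.hstack([cv2.resize(b[150:250,180:330],(450,300),interpolation=cv2.INTER_CUBIC),cv2.resize(a[150:270,200:340],(350,300),interpolation=cv2.INTER_CUBIC)])[:,:,::-1])
E
```

```text
t 9.5333 target [0.4454 0.1348 0.1295] dp world [ 0.0465  0.0059 -0.1016] F [ 0.4 -0.4  0.2] w 0.0855 q [ -0.   1. 110.   5.  45.   4.]
turn units [ 0.02  0.01 -0.02] then shift units [-0.01  0.02  2.8 ]
shift units in present tool [-0.01  0.01  2.8 ]
scene -0.105 c [  4.9 -97.1] flap mean [ 2.9 -1.6] rect [17.8 37. ] PCA sd dir deg from -x (ccw+): 148.2 mean dir 151.6 ends -17.3 19.5
top -0.105 c [   0.5 -103.2] flap mean [-8.9  0.2] rect [23.5 54.9] PCA sd dir deg from -x (ccw+): -1.5 mean dir -1.0 ends -19.0 35.9
```

View pics/g.png

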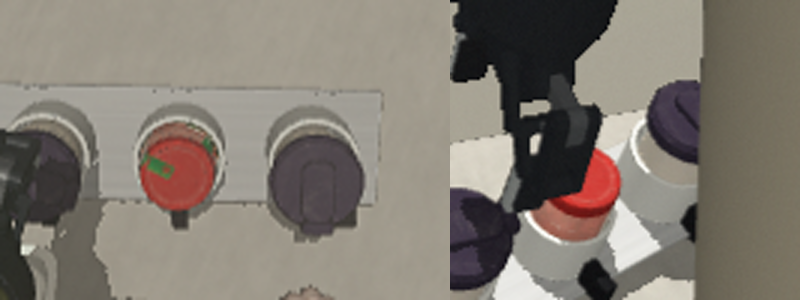

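The right shaker's tab now points at its block, about 1° off in the top view (flap at x≈317, tab at y≈230). Next I lower onto the left one.

Emit:
{"op": "step_arm", "data": {"steps": [{"xyz":[0,0,0.4],"turn":[0,0,0],"gripper":1},{"xyz":[0,0,0.5],"turn":[0,0,0],"gripper":1},{"xyz":[0,0,0.5],"turn":[0,0,0],"gripper":1},{"xyz":[0,0,0.4],"turn":[0,0,0],"gripper":1},{"xyz":[0,0,0.4],"turn":[0,0,0],"gripper":1},{"xyz":[0,0,0.3],"turn":[0,0,0],"gripper":1},{"xyz":[0,0,0.3],"turn":[0,0,0],"gripper":1},{"xyz":[0,0,0],"turn":[0,0,0],"gripper":1},{"xyz":[0,0,0],"turn":[0,0,0],"gripper":1}]}}

```text
time_s: 10.38
position: [0.4459, 0.1353, 0.1297]
tool_rot: [[0.903, -0.101, 0.417], [-0.137, -0.989, 0.057], [0.407, -0.109, -0.907]]
ft_force: [0.5, -1.0, 0.2]
grip_width: 0.0851
```

```bash
python3 plan.py 0.4 106 89 -15
```

```text
t 10.3833 target [0.4454 0.1348 0.1295] dp world [-0.0004 -0.0005 -0.0001] F [ 0.5 -1.   0.2] w 0.0851 q [  1.  15. 114.   7.  26.   2.]
turn units [ 0.02  0.01 -0.02] then shift units [-0.01  0.01 -0.  ]
shift units in present tool [-0.01  0.01 -0.  ]
```

Emit:
{"op": "step_arm", "data": {"squeeze": 30, "steps": [{"xyz":[0,0,0],"turn":[0,0,0],"gripper":-1},{"xyz":[0,0,0],"turn":[0,0,0],"gripper":-1},{"xyz":[0,0,0],"turn":[0,0,0],"gripper":-1},{"xyz":[0,0,0],"turn":[0,0,0],"gripper":-1},{"xyz":[0,0,0],"turn":[0,0,0],"gripper":-1},{"xyz":[0,0,0],"turn":[0,0,0],"gripper":-1}]}}

```text
time_s: 10.88
position: [0.4459, 0.1353, 0.1311]
tool_rot: [[0.902, -0.1, 0.42], [-0.136, -0.989, 0.057], [0.41, -0.109, -0.906]]
ft_force: [-3.6, -0.3, 5.4]
grip_width: 0.0664
```

Emit:
{"op": "step_arm", "data": {"steps": [{"xyz":[0,0,0],"turn":[0,0,0.5],"gripper":-1},{"xyz":[0,0,0],"turn":[0,0,0.9],"gripper":-1},{"xyz":[0,0,0],"turn":[0,0,0.9],"gripper":-1},{"xyz":[0,0,0],"turn":[0,0,0.9],"gripper":-1},{"xyz":[0,0,0],"turn":[0,0,0.9],"gripper":-1},{"xyz":[0,0,0],"turn":[0,0,0.9],"gripper":-1},{"xyz":[0,0,0],"turn":[0,0,0.9],"gripper":-1},{"xyz":[0,0,0],"turn":[0,0,0.9],"gripper":-1},{"xyz":[0,0,0],"turn":[0,0,0.9],"gripper":-1},{"xyz":[0,0,0],"turn":[0,0,0.9],"gripper":-1},{"xyz":[0,0,0],"turn":[0,0,0.9],"gripper":-1},{"xyz":[0,0,0],"turn":[0,0,0.9],"gripper":-1},{"xyz":[0,0,0],"turn":[0,0,0.9],"gripper":-1},{"xyz":[0,0,0],"turn":[0,0,0.9],"gripper":-1},{"xyz":[0,0,0],"turn":[0,0,0.9],"gripper":-1},{"xyz":[0,0,0],"turn":[0,0,0.9],"gripper":-1},{"xyz":[0,0,0],"turn":[0,0,0.9],"gripper":-1},{"xyz":[0,0,0],"turn":[0,0,0.9],"gripper":-1},{"xyz":[0,0,0],"turn":[0,0,0.7],"gripper":-1},{"xyz":[0,0,0],"turn":[0,0,0],"gripper":-1}]}}

```text
time_s: 12.55
position: [0.4454, 0.1357, 0.1309]
tool_rot: [[0.125, -0.899, 0.419], [-0.992, -0.111, 0.058], [-0.005, -0.423, -0.906]]
ft_force: [-5.9, 2.3, 7.9]
grip_width: 0.0663
```

```bash
python3 plan.py 0.4 106 89 -90
```

```text
t 12.55 target [0.4454 0.1348 0.1295] dp world [ 0.0001 -0.0008 -0.0014] F [-5.9  2.3  7.9] w 0.0663 q [  1.  15. 114.   7.  26.  78.]
turn units [-0.01 -0.01 -0.18] then shift units [0.02 0.02 0.03]
shift units in present tool [0.02 0.02 0.03]
```

Emit:
{"op": "step_arm", "data": {"steps": [{"xyz":[0,0,0],"turn":[0,0,0],"gripper":0.9},{"xyz":[0,0,0],"turn":[0,0,0],"gripper":1},{"xyz":[0,0,0],"turn":[0,0,0],"gripper":1},{"xyz":[0,0,0],"turn":[0,0,0],"gripper":1},{"xyz":[0,0,0],"turn":[0,0,0],"gripper":1},{"xyz":[0,0,-0.2],"turn":[0,0,0],"gripper":1},{"xyz":[0,0,-0.4],"turn":[0,0,0],"gripper":1},{"xyz":[0,0,-0.5],"turn":[0,0,0],"gripper":1},{"xyz":[0,0,-0.5],"turn":[0,0,0],"gripper":1},{"xyz":[0,0,-0.5],"turn":[0,0,0],"gripper":1},{"xyz":[0,0,-0.5],"turn":[0,0,0],"gripper":1},{"xyz":[0,0,-0.3],"turn":[0,0,0],"gripper":1}]}}

```text
time_s: 13.55
position: [0.3967, 0.1286, 0.2373]
tool_rot: [[0.128, -0.898, 0.421], [-0.992, -0.114, 0.057], [-0.003, -0.425, -0.905]]
ft_force: [0.5, 0.2, -0.4]
grip_width: 0.0853
```

Emit:
{"op": "step_arm", "data": {"steps": [{"xyz":[0.3,0,0],"turn":[0,0,0],"gripper":1},{"xyz":[0.6,0,0],"turn":[0,0,0],"gripper":1},{"xyz":[0.6,0,0],"turn":[0,0,0],"gripper":1},{"xyz":[0.6,0,0],"turn":[0,0,0],"gripper":1},{"xyz":[0.6,0,0],"turn":[0,0,0],"gripper":1},{"xyz":[0.6,0,0],"turn":[0,0,0],"gripper":1},{"xyz":[0.6,0,0],"turn":[0,0,0],"gripper":1},{"xyz":[0.6,0,0],"turn":[0,0,0],"gripper":1},{"xyz":[0.6,0,0],"turn":[0,0,0],"gripper":1},{"xyz":[0.6,0,0],"turn":[0,0,0],"gripper":1},{"xyz":[0.6,0,0],"turn":[0,0,0],"gripper":1},{"xyz":[0.6,0,0],"turn":[0,0,0],"gripper":1},{"xyz":[0.6,0,0],"turn":[0,0,0],"gripper":1},{"xyz":[0.6,0,0],"turn":[0,0,0],"gripper":1},{"xyz":[0.6,0,0],"turn":[0,0,0],"gripper":1},{"xyz":[0.6,0,0],"turn":[0,0,0],"gripper":1},{"xyz":[0.6,0.2,0],"turn":[0,0,0],"gripper":1},{"xyz":[0.6,0.4,0],"turn":[0,0,0],"gripper":1},{"xyz":[0.3,0.2,0],"turn":[0,0,0],"gripper":1},{"xyz":[0,0,0],"turn":[0,0,0],"gripper":1}]}}

```text
time_s: 15.22
position: [0.4226, -0.3056, 0.2195]
tool_rot: [[0.125, -0.9, 0.418], [-0.992, -0.111, 0.056], [-0.004, -0.422, -0.907]]
ft_force: [0.1, 0.3, -0.7]
grip_width: 0.0853
```

```bash
python3 - <<'E'
from h import *
from tab import tab
R=rackR(); o=np.array([.497,.035,.0487])
for n in('scene','top'):
    im,d=snap(n); L=(cloud(n,d)-o)@R
    for y in(.105,-.105):
        try: tab(n,y)
        except Exception as e: print(n,e)
        m=(d>0)&(np.hypot(L[...,0],L[...,1]-y)<.06)&(im.max(-1)<95)&(L[...,2]>.095)&(L[...,2]<.101)
        Q=L[m]
        if len(Q)>20: print('  disc plane',np.linalg.lstsq(np.c_[Q[:,0],Q[:,1]-y,np.ones(len(Q))],Q[:,2],rcond=None)[0].round(4))
b,_=load('top');a,_=load('scene')
cv2.imwrite('pics/i.png',np.hstack([cv2.resize(b[160:250,165:315],(400,240),interpolation=cv2.INTER_CUBIC),cv2.resize(a[165:315,140:390],(400,240),interpolation=cv2.INTER_CUBIC)])[:,:,::-1])
print(env.observe()['time_s'],env.observe()['position'])
E
```

```text
scene 0.105 c [ -0.  106.1] flap mean [-8.4  0.3] rect [25.  55.2] PCA sd dir deg from -x (ccw+): -2.0 mean dir -2.2 ends -20.7 34.5
  disc plane [ 0.0053 -0.0027  0.0981]
scene index 0 is out of bounds for axis 0 with size 0
  disc plane [-0.0566 -0.0766  0.1007]
top 0.105 c [  1.7 104.7] flap mean [-7.9  0.4] rect [24.  51.8] PCA sd dir deg from -x (ccw+): -1.8 mean dir -3.0 ends -18.1 33.5
  disc plane [-0.0049  0.0052  0.0977]
top -0.105 c [   0.4 -103.6] flap mean [-8.1  0.2] rect [23.9 54.7] PCA sd dir deg from -x (ccw+): -1.7 mean dir -1.6 ends -19.0 35.7
  disc plane [-0.0042  0.0076  0.0979]
15.3167 [ 0.42351219 -0.30327174  0.22021314]tab.py:8: RuntimeWarning: Mean of empty slice.
  r=cv2.minAreaRect((F*1e3).astype(np.float32)); f=F.mean(0)-c
  ret = um.true_divide(
tab.py:9: RuntimeWarning: Mean of empty slice.
  u=np.linalg.svd(F-F.mean(0),full_matrices=False)[2][0]; u=u*np.sign(u@f)
```

View pics/i.png

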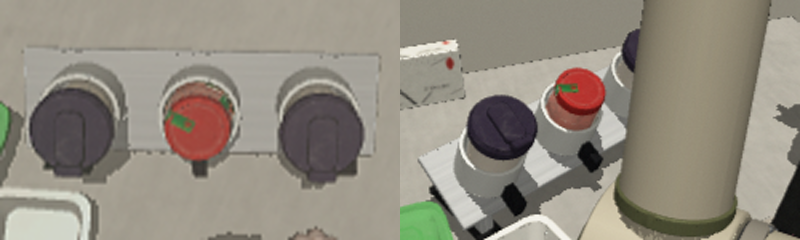

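```bash
python3 -c "
from rig import order; print(order.close_job())"
```

```text
the job is handed in; nothing more can be done
None
```

I turned both shakers in their cups, each gripped by its head at 30 N: the right one by about 50° and the left one by about 75.5°. I then released them, moved the arm clear and handed the job in at about 15 s of the 38 s allowed.

- **Tab direction:** in the last pictures both tabs point at their blocks. The right one is about 1.7° off and the left about 2° off, with single readings of the left between 1.8° and 3.0°.
- **Standing fully down:** the tops of both heads lie parallel to the rack, within about half a degree. They are at the same height above the board as before, about 98 mm.
- **Jar:** I did not touch it, and it looks unmoved.
- **Forces:** the highest wrist force in the readings I took was about 10 N.
- **What I couldn't check:** the arm hid the right shaker from the scene camera in the last look, so its final reading comes from the top camera only. That reading agrees with the one taken right after its turn.

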